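# Empty the spent film cassettes through the flap of the scrap bin

### The arm

A 6-joint arm with a two-finger parallel gripper is mounted at the origin on the work surface. World frame = base frame: x ahead of the robot, y to its left, z up, the work surface at z = 0. Lengths are in m, angles in rad, forces in N, time in s.
With the tool pointing down it reaches from about 0.325 to 0.775 m from the base axis. Payload 5.5 kg.
Tool frame: the origin (TCP) lies between the finger pads, 19 mm behind the fingertips; this is the grasp point; z points along the fingers, y is the line along which they close (so a half turn about z gives the same grasp; the last joint's range is limited). The gripper opens to 88 mm and grips with 3 to 60 N. Pads are 20 mm wide; open, the fingers measure 115 mm over their backs; the gripper's body (75 mm by 178 mm) begins 61 mm behind the grasp point.
Start: joints at [1.108, 0.091, 1.231, -0, 1.82, -0.057], TCP at [0.237, 0.551, 0.241] pointing down, gripper open.
Joint ranges: [-2.87, 2.87], [-0.86, 2.18], [0.17, 2.46], [-1.51, 4.65], [0.06, 2.69], [-2.65, 2.65]. Speed limits (rad/s): [2.57, 2.57, 3.01, 3.14, 3.14, 3.14].

### API

Orientations are given as a unit quaternion [w, x, y, z].
In Python, from bench import * gives the robot as it stands. Calls block until the motion is done:
- move_to(position, orientation): joint-space move of the TCP to a pose.
- move_l(position, speed=0.15, orientation=None): straight line of the TCP; orientation=None keeps the orientation; speed is the mean speed in m/s.
- movej(angles): joint-space move.
- gripper_open() and close(): open the fingers fully, or close them until they stop; the grip force is fixed at half the most.
- hold(seconds).
- inverse_kinematics(position, orientation): joint angles nearest the present ones, or None.
- state(): the state.
- get_image(name): name is "scene" or "top"; returns a dict with "frame" (384x512x3 uint8, blue, green, red), "depth" (384x512 float32, m along the optical axis (not along the pixel's ray), 0 where there is no reading), "camera_matrix" (3x3 intrinsics, pixels), "k1" (the pictures are not rectified: a ray, as slopes to the right and down, at radius r is drawn at 1 + k1 r^2 times it, then the intrinsics apply), "view" (4x4, takes a point from world to camera coordinates). Camera axes: x right, y up, looking along -z (the intrinsics and any distortion apply to the point x, -y, -z); pixel columns grow to the right and rows downward; lengths in m; the calibration is good to about 2 mm. A picture is of the moment at which its call begins.
A pose or a line that the arm cannot do raises IKError and nothing moves.
- job_done(): hands the job in; it is judged then, once.
The state is a dict: "time": time; "joint_pos": joint angles; "dq": joint speeds; "joint_torque": joint torques, N m; "ee_pos": TCP position; "ee_rot": TCP orientation; "ft_force": force on the tool from outside, world axes, zero at the start; "moment": the same for the moment, N m; "finger_gap": finger opening in m; "finger_force": force on a finger pad.
Only numpy, scipy, OpenCV 4.12 (cv2) and the standard library are available. Lean on these libraries where they do the work, as an engineer would, in place of code of your own. Each camera call takes 0.05 s, during which the arm holds its last target. There are 200 camera calls.

### The job

Carry the steel scoop cup to the grey scrap bin, press the bin's sprung one-way flap open with the cup's lip and tip all three spent film cassettes through into the bin. Let the flap spring shut, then stand the empty cup upright inside the black rubber tray and let go of it. Do not touch the flap or the cassettes with the fingers, and do not disturb the beaker, the light meter, the brush or the rail of clips.

Things in the scene. Friction and masses are not known exactly. Their poses are not given: they have to be found in the camera images.
- cup: Loose sheet-steel scoop cup, 0.24 kg, 148 x 66 mm, side walls 36 mm high, 3 mm thick. Origin: underside, on the centre line; x to the open pouring nose, z up. Flat floor from x = -67 (back wall) to +31 mm, then a ramp rising 12 degrees to the lip at x = 60. Square wooden grip post behind (see cup_grip). Tilted nose-down the cassettes stay in below about 8 degrees and roll out above about 15.
- cup_grip (a point): On the axis of the cup's grip post (dark wood, square 20 x 20 mm, faces along the cup's x and y, reaching from 0 to 115 mm above the cup's underside), 95 mm above the underside and 77 mm behind the cup's origin: a good place for the TCP. The post may be pinched across either pair of faces.
- cup_lip (a point): Middle of the cup's pouring lip, upper edge: 60 mm ahead of the cup's origin and 9.5 mm above its underside (lower edge 6.5 mm).
- bin: Grey steel scrap bin fixed to the counter, 200 x 150 x 150 mm (x, y, z), hollow, walls 4 mm, with a flap port in its lid. Origin: centre of underside; x = pouring direction, from the flap's hinge to its free edge. Port: x = -80 to +30, y = -52 to +52 mm. Cheeks 25 mm high stand on the lid along the port's sides (inner faces y = +-53 mm) and far end (x = +33 mm), none at the hinge.
- port_hinge (a point): Middle of the flap's hinge line, on the lid's top face (150 mm high), at x = -80 mm, y = 0 of the bin's frame; the hinge runs along the bin's y. Axes as the bin's.
- flap (a joint): Angle of the aluminium one-way flap, 109 mm from hinge to free edge, 98 mm wide, flush with the lid at 0; positive = free edge swings down into the bin, up to 1.15 rad; it cannot open outward. A spring shuts it: about 0.1 N m at 0 and 0.17 N m at 0.8 rad, so the cassettes' weight alone does not open it.
- tray: Black rubber tray fixed to the counter, 220 x 150 mm (local x, y) outside, rim 16 mm high and 5 mm thick, floor 5 mm thick. Origin: centre of its underside.
- rail: Steel rail with three orange spring clips, fixed to the counter: a bar along local y, 210 mm long, 148 mm up (top 155 mm), on two posts at y = +-100 mm with 50 x 30 mm feet; the clips hang from it to 80 mm above the counter and are 30 mm thick across. Origin: centre of the underside.
- beaker: Glass measuring beaker, 64 mm across, 85 mm high, bystander. Origin: centre of the underside.
- meter: Chrome light meter, 45 x 62 x 30 mm (x, y, z) with a white dial and a white dome reaching 40 mm high, bystander. Origin: centre of the underside.
- brush: Brass-handled negative brush lying flat along its local x, 150 mm long, bystander. Origin near the middle of its underside.
- cassette0: Spent film cassette, a rigid cylinder 25 mm in diameter and 46 mm long (plus a small spool stub), about 22 g; starts lying across the cup's floor, one behind another. Origin: its centre; its axis is local y.
- cassette1: Spent film cassette, a rigid cylinder 25 mm in diameter and 46 mm long (plus a small spool stub), about 22 g; starts lying across the cup's floor, one behind another. Origin: its centre; its axis is local y.
- cassette2: Spent film cassette, a rigid cylinder 25 mm in diameter and 46 mm long (plus a small spool stub), about 22 g; starts lying across the cup's floor, one behind another. Origin: its centre; its axis is local y.
Things that resemble listed ones, but are neither listed nor needed, are in the scene too. Of the things that look like the bin, the largest one is meant. What is shaped like the cassette0 but orange or yellow is not meant.

How it is judged:
By the outcome, as a careful person would: the job done as asked, in the order asked, and still so for the second after the job is handed in, with the robot touching nothing.
It also fails if it takes over 56 s, if anything falls off the work surface, if the arm or the gripper's body presses on something with over 40 N, if the wrist force passes 120 N, or if a joint passes its speed limit or range.

## Working session

There is one attempt and no reset: what is moved stays moved. The work goes in short steps, each a Python script; the robot and the scene stay as the last script left them, time stands still between calls to the robot, and variables do not carry over. Pictures are saved under pics/ and viewed, at most 10 in all, crops included, and the job is handed in when it is done.

```bash
ls; mkdir -p pics
cat > h.py <<'E'
from bench import *
import numpy as np, cv2
from scipy.spatial.transform import Rotation as R
def grab(n):
    d=get_image(n); np.savez('pics/%s.npz'%n,**{k:np.array(v) for k,v in d.items()}); return d
def load(n): return dict(np.load('pics/%s.npz'%n))
def world(d,pts=None,z=None):
    """pts Nx2 pixels (u,v) -> world, by depth, or on plane z"""
    K=np.array(d['camera_matrix']);k1=float(d['k1']);V=np.array(d['view'])
    pts=np.asarray(pts,float).reshape(-1,2)
    s=cv2.undistortPoints(pts.reshape(-1,1,2),K,np.array([k1,0,0,0,0.])).reshape(-1,2)
    ray=np.c_[s[:,0],-s[:,1],-np.ones(len(s))]
    Ri=V[:3,:3].T; o=-Ri@V[:3,3]
    if z is not None:
        w=ray@Ri.T; t=(z-o[2])/w[:,2]
    else:
        t=np.array([d['depth'][int(round(v)),int(round(u))] for u,v in pts])
        w=ray@Ri.T
    return o+w*t[:,None]
E
python3 - <<'E'
from h import *
for n in('top','scene'):
    d=grab(n); cv2.imwrite(f'pics/{n}0.png',cv2.resize(d['frame'],(800,600),interpolation=cv2.INTER_CUBIC))
    V=np.array(d['view']);print(n,-V[:3,:3].T@V[:3,3],d['k1'],np.array(d['camera_matrix'])[0,0])
print(state()['time'])
E
```

```text
pics
top [0.20543069 0.00468666 1.64326225] -0.17043535105686825 490.7396361274528
scene [ 0.98010133 -0.712599    1.09166262] -0.04529316753399238 387.4337221811157
0.1
```

View pics/top0.png

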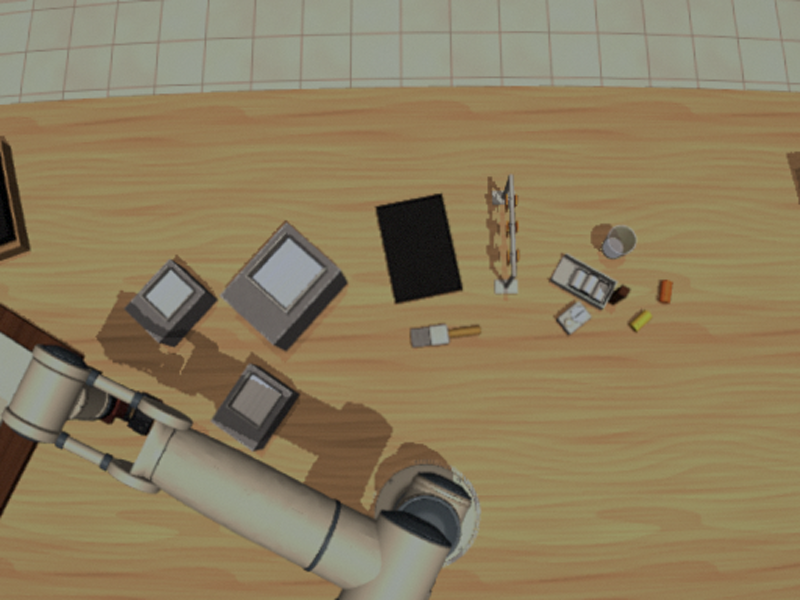

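View pics/scene0.png

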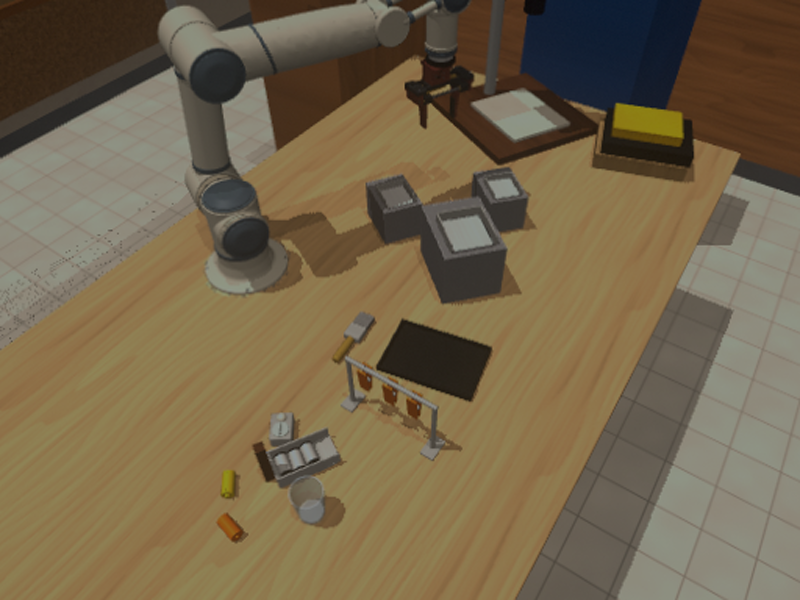

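The top view (800 px scale) has image up = +x and image left = +y. It shows the cup at about (585,280) with its post at (620,294), the large bin at (285,285), the tray at (419,248), the rail at (510,235), the beaker at (618,242), the meter at (574,318) and the brush at (445,335). I'll enlarge next.

Run:
```python
from h import *
d=load('top');f=d['frame']
def crop(n,u0,v0,w,h,s):
    c=cv2.resize(f[v0:v0+h,u0:u0+w],None,fx=s,fy=s,interpolation=cv2.INTER_CUBIC)
    c=cv2.convertScaleAbs(c,alpha=1.5,beta=15)
    for u in range(u0,u0+w,10):
        cv2.putText(c,str(u),((u-u0)*s,9),0,.33,(0,0,255),1); cv2.line(c,((u-u0)*s,10),((u-u0)*s,16),(0,0,255),1)
    for v in range(v0,v0+h,10):
        cv2.putText(c,str(v),(0,(v-v0)*s+4),0,.33,(0,0,255),1)
    cv2.imwrite(n,c)
crop('pics/cupc.png',340,135,100,75,8)
crop('pics/binc.png',135,135,100,95,6)
for n,p in dict(lid=[[150,190],[183,216],[215,180]],flap=[[180,170],[170,180],[195,175]],tray=[[268,160]],counter=[[300,250]]).items(): print(n,world(d,p).round(3).tolist())
```

```text
lid [[0.444, 0.374, 0.152], [0.368, 0.279, 0.096], [0.482, 0.176, 0.099]]
flap [[0.507, 0.281, 0.148], [0.475, 0.312, 0.15], [0.489, 0.233, 0.153]]
tray [[0.565, 0.006, 0.007]]
counter [[0.259, -0.097, -0.001]]
```

View pics/cupc.png

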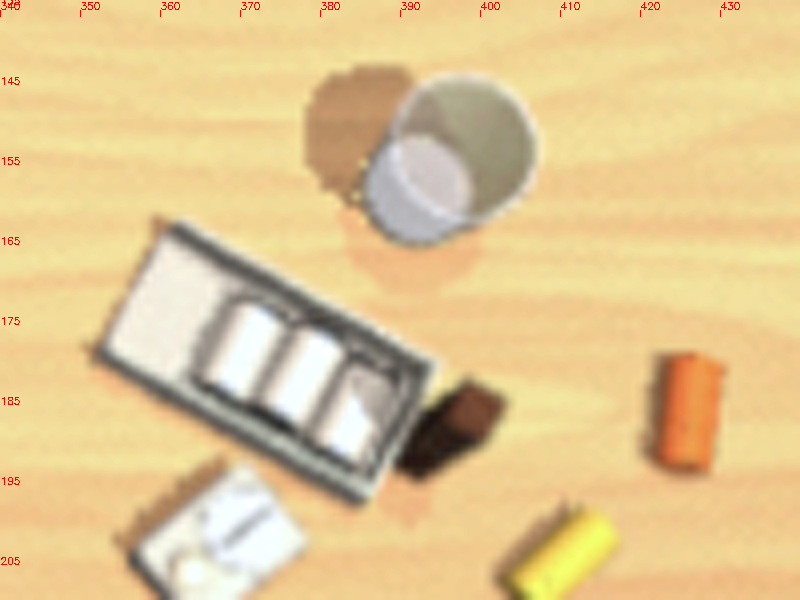

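View pics/binc.png

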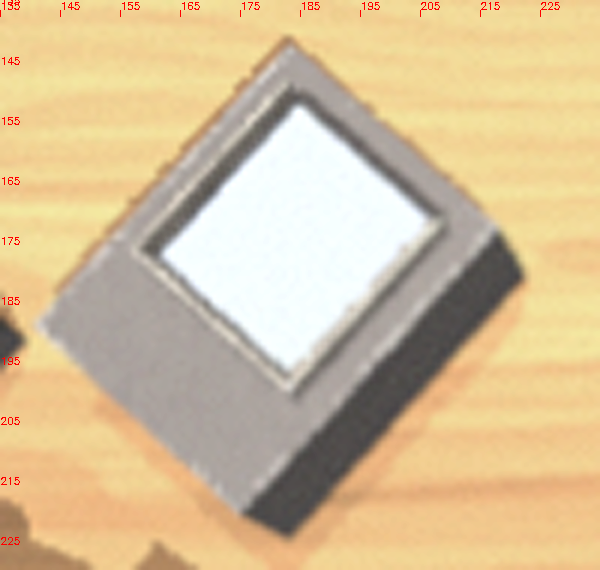

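The crops give these positions:
- **Cup:** rim corners at about (175,222), (97,352), (435,362) and (362,503) in the 8x crop, with the post top at (478,402).
- **Bin:** lid corners at (287,38), (497,230), (240,513) and (38,323) in the 6x crop. The wide lid margin is at lower left, so the hinge is on the upper-right side.

Run:
```python
from h import *
d=load('top')
c=lambda p,u0,v0,s:np.c_[u0+(np.array(p)[:,0]+.5)/s-.5, v0+(np.array(p)[:,1]+.5)/s-.5]
L=np.linalg.norm
rim=world(d,c([[175,222],[97,352],[362,503],[435,362]],340,135,8),z=.036)[:,:2]
post=world(d,c([[478,402]],340,135,8),z=.115)[0,:2]
print('rim',rim.round(4).tolist(),'sides',[round(L(rim[i]-rim[i-1]),4) for i in range(4)],'post',post.round(4))
ax=(rim[0]+rim[1]-rim[2]-rim[3]);print('yaw rim',np.degrees(np.arctan2(ax[1],ax[0])))
nm=(rim[0]+rim[1])/2;bm=(rim[2]+rim[3])/2
for q in(nm,bm):print('from post',L(q-post),np.degrees(np.arctan2(*(q-post)[::-1])))
for n in 'meter',: pass
B=world(d,c([[287,38],[497,230],[240,513],[38,323]],135,135,6),z=.15)[:,:2]
print('bin',B.round(4).tolist(),[round(L(B[i]-B[i-1]),4) for i in range(4)],B.mean(0))
a=(B[2]+B[3]-B[0]-B[1]);print('bin yaw',np.degrees(np.arctan2(a[1],a[0])))
P=world(d,c([[290,85],[443,222],[290,392],[138,250]],135,135,6),z=.175)[:,:2]
u=a/L(a);v=np.array([-u[1],u[0]])
print('port in bin frame',[(round(float((p-B.mean(0))@u),4),round(float((p-B.mean(0))@v),4)) for p in P])
# tray by darkness
f=d['frame'].astype(int); m=(f.max(2)<45).astype(np.uint8); m[:,:235]=0;m[:,300:]=0;m[:115]=0;m[200:]=0
cs=max(cv2.findContours(m,0,2)[0],key=cv2.contourArea)
T=world(d,cv2.boxPoints(cv2.minAreaRect(cs)),z=.016)[:,:2]
print('tray',T.round(4).tolist(),[round(L(T[i]-T[i-1]),4) for i in range(4)],T.mean(0))
# scene view check: depth points on bin/tray
print('rail bar',world(d,[[328,115],[328,180]],z=.155).round(3).tolist(),'beaker',world(d,[[392,160]],z=0).round(3),'meter',world(d,[[366,203]],z=.03).round(3))
```

```text
rim [[0.5478, -0.3083], [0.4927, -0.273], [0.4276, -0.3822], [0.4869, -0.4164]] sides [np.float64(0.124), np.float64(0.0655), np.float64(0.1271), np.float64(0.0684)] post [ 0.4567 -0.4124]
yaw rim 59.88613431026373
from post 0.1372923994310028 62.42156004617912
from post 0.013076121045034665 87.56181254495563
bin [[0.5998, 0.2749], [0.4953, 0.1632], [0.3495, 0.2953], [0.4496, 0.4037]] [np.float64(0.1979), np.float64(0.153), np.float64(0.1967), np.float64(0.1476)] [0.47351985 0.28428586]
bin yaw 138.6123184425337
port in bin frame [(-0.0815, -0.0506), (-0.0796, 0.0579), (0.0365, 0.057), (0.0337, -0.0521)]
tray [[0.6619, 0.0998], [0.6914, -0.0449], [0.478, -0.0844], [0.4497, 0.0572]] [np.float64(0.2165), np.float64(0.1477), np.float64(0.217), np.float64(0.1444)] [0.57027239 0.00692931]
rail bar [[0.677, -0.186, 0.155], [0.468, -0.179, 0.155]] beaker [[ 0.563 -0.423  0.   ]] meter [[ 0.411 -0.319  0.03 ]]
```

```bash
cat > plan.py <<'E'
from h import *
GRIP=np.array([-.077,0,.095])
def pose(origin,yaw,tilt=0,s=1):
    Rc=R.from_euler('ZY',[yaw,tilt],degrees=True)
    Rt=Rc*R.from_matrix(np.array([[0,s,0],[s,0,0],[0,0,-1]],float))
    p=np.asarray(origin)+Rc.apply(GRIP); q=Rt.as_quat(); return p,np.array([q[3],*q[:3]])
d2=lambda yaw:np.array([np.cos(np.radians(yaw)),np.sin(np.radians(yaw)),0])
CUPYAW=60.5; CUP=np.array([.455,-.410,0])+.077*d2(CUPYAW)
BYAW=138.6; BIN=np.array([.4735,.2843,0]); HINGE=BIN-.08*d2(BYAW)+[0,0,.15]
def pour(theta,s=1,up=0.,back=0.):   # cup turned about the hinge line, hinge at cup (-26,0,-9) mm
    Rc=R.from_euler('ZY',[BYAW,theta],degrees=True)
    return pose(HINGE-Rc.apply([-.026,0,-.009])+[0,0,up]-back*d2(BYAW),BYAW,theta,s)
TRAY=np.array([.5703,.0069,.005]); TYAW=11.4
def place(flip,s=1,up=0.):
    y=TYAW+180*flip; return pose(TRAY+.0135*d2(y)+[0,0,up],y,0,s)
E
python3 - <<'E'
from plan import *
for s in(1,-1):
    for n,(p,q) in dict(grasp=pose(CUP,CUPYAW,0,s),lift=pose(CUP+[0,0,.22],CUPYAW,0,s),above=pour(0,s,.08),p0=pour(0,s),p20=pour(20,s),p35=pour(35,s),p45=pour(45,s),p55=pour(55,s),placeA=place(0,s),placeAup=place(0,s,.2),placeB=place(1,s),placeBup=place(1,s,.2)).items():
        j=inverse_kinematics(p,q); print(s,n,np.round(p,3),None if j is None else np.round(j,2))
# overlay predicted cup/bin/tray points in the scene view
d=load('scene');K,V=d['camera_matrix'],d['view']
def proj(w):
    c=np.asarray(w)@V[:3,:3].T+V[:3,3]; s=c[:,:2]*[1,-1]/-c[:,2:]; s=s*(1+float(d['k1'])*(s**2).sum(1))[:,None]
    return s@K[:2,:2].T+K[:2,2]
fr=d['frame']; S=4; c=lambda o,y,P:np.asarray(o)+R.from_euler('Z',y,degrees=True).apply(P)
box=lambda x0,x1,y,z:[[x0,-y,z],[x1,-y,z],[x1,y,z],[x0,y,z]]
sets=[c(CUP,CUPYAW,box(-.087,-.067,.01,.115)),c(CUP,CUPYAW,box(-.067,.06,.033,.036)),c(BIN,BYAW,box(-.1,.1,.075,.15)),c(TRAY-[0,0,.005],TYAW,box(-.11,.11,.075,.016))]
big=cv2.convertScaleAbs(cv2.resize(fr,None,fx=S,fy=S,interpolation=cv2.INTER_CUBIC),alpha=1.5,beta=15)
for w in sets: cv2.polylines(big,[np.round((proj(w)+.5)*S).astype(int)],True,(0,0,255),1)
a=big[270*S:310*S,160*S:222*S]; b=big[125*S:257*S,225*S:325*S]
a=cv2.resize(a,None,fx=1.6,fy=1.6); H=max(a.shape[0],b.shape[0]); out=np.zeros((H,a.shape[1]+b.shape[1],3),np.uint8)
out[:a.shape[0],:a.shape[1]]=a; out[:b.shape[0],a.shape[1]:]=b; print(out.shape); cv2.imwrite('pics/ov.png',out)
E
```

```text
1 grasp [ 0.455 -0.41   0.095] [-0.79  0.14  1.43 -0.    1.56 -1.84]
1 lift [ 0.455 -0.41   0.315] [-0.79  0.16  1.03 -0.    1.96 -1.84]
1 above [0.572 0.198 0.334] [ 0.28  0.15  1.   -0.    1.99 -2.14]
1 p0 [0.572 0.198 0.254] [ 0.28  0.11  1.19 -0.    1.84 -2.14]
1 p20 [0.543 0.223 0.265] [ 0.51 -0.05  1.37 -0.33  1.7  -1.97]
1 p35 [0.52  0.243 0.264] [ 0.71 -0.11  1.49 -0.61  1.64 -1.79]
1 p45 [0.505 0.256 0.26 ] [ 0.83 -0.11  1.57 -0.79  1.64 -1.66]
1 p55 [0.492 0.268 0.251] [ 0.93 -0.08  1.63 -0.96  1.65 -1.53]
1 placeA [ 0.508 -0.006  0.1  ] [-0.08 -0.14  1.71 -0.    1.57 -0.28]
1 placeAup [ 0.508 -0.006  0.3  ] [-0.08 -0.14  1.35 -0.    1.93 -0.28]
1 placeB [0.633 0.019 0.1  ] None
1 placeBup [0.633 0.019 0.3  ] None
-1 grasp [ 0.455 -0.41   0.095] [-0.79  0.14  1.43 -0.    1.56  1.3 ]
-1 lift [ 0.455 -0.41   0.315] [-0.79  0.16  1.03 -0.    1.96  1.3 ]
-1 above [0.572 0.198 0.334] [ 0.28  0.15  1.   -0.    1.99  1.  ]
-1 p0 [0.572 0.198 0.254] [ 0.28  0.11  1.19 -0.    1.84  1.  ]
-1 p20 [0.543 0.223 0.265] [ 0.51 -0.05  1.37 -0.33  1.7   1.17]
-1 p35 [0.52  0.243 0.264] [ 0.71 -0.11  1.49 -0.61  1.64  1.35]
-1 p45 [0.505 0.256 0.26 ] [ 0.83 -0.11  1.57 -0.79  1.64  1.48]
-1 p55 [0.492 0.268 0.251] [ 0.93 -0.08  1.63 -0.96  1.65  1.61]
-1 placeA [ 0.508 -0.006  0.1  ] None
-1 placeAup [ 0.508 -0.006  0.3  ] None
-1 placeB [0.633 0.019 0.1  ] [-0.02  0.2   1.37 -0.    1.58 -0.22]
-1 placeBup [0.633 0.019 0.3  ] [-0.02  0.2   1.   -0.    1.94 -0.22]
(528, 797, 3)
```

View pics/ov.png

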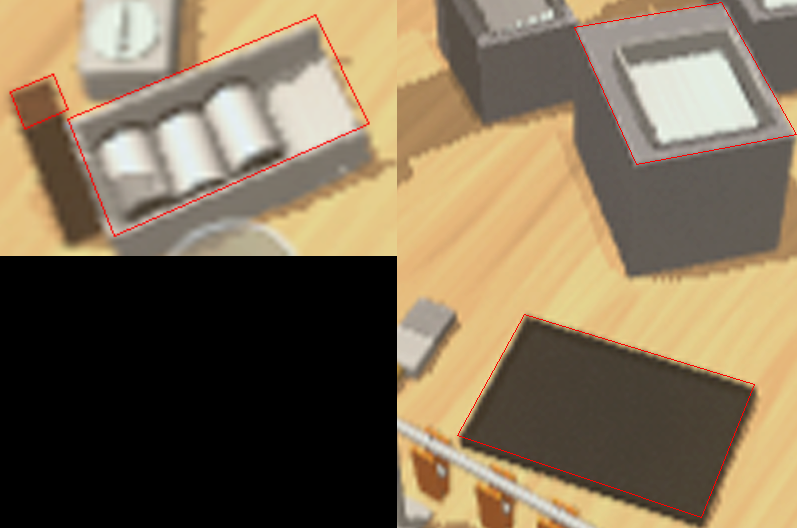

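The scene overlay matches: post, rim, bin lid and tray outlines all sit on the picture to within about 2 mm. Now the grasp and lift.

Run:
```python
from plan import *
move_to(*pose(CUP+[0,0,.16],CUPYAW)); 
p,q=pose(CUP,CUPYAW); move_l(p,.2); print(state()['ee_pos'],state()['ft_force'])
close(); s=state(); print(s['time'],s['finger_gap'],s['finger_force'],s['ft_force'])
move_l(p+[0,0,.03],.06); s=state(); print(s['time'],s['finger_gap'],s['ft_force'],s['moment'])
p,q=pose(CUP+[0,0,.23],CUPYAW); move_l(p,.15); s=state(); print(s['time'],s['ft_force'],s['ee_pos'])
d=grab('scene');c=d['frame'][190:310,150:310];cv2.imwrite('pics/lift.png',cv2.convertScaleAbs(cv2.resize(c,None,fx=5,fy=5,interpolation=2),alpha=1.4,beta=10))
```

```text
[ 0.45559189 -0.41051485  0.09674259] [-0.18889081  0.06128706  1.35943251]
5.5333 0.02002083485576778 29.985107481479645 [-0.25215974 -1.52805493  0.36460439]
6.1833 0.019592081593330476 [ 0.13174593 -0.00960778 -2.0718292 ] [-0.05447219  0.02934874  0.00734872]
7.6667 [-0.19481917  0.82204306 -3.1642348 ] [ 0.45489229 -0.40989553  0.32382307]
```

View pics/lift.png

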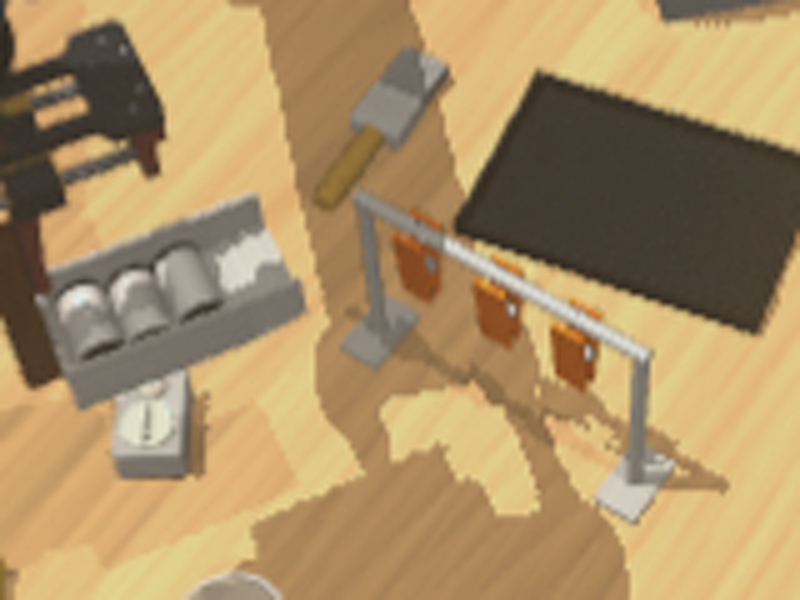

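The cup is held level with all three cassettes aboard. The rail, meter and brush haven't moved. Next is the carry to the bin, then a look before pouring.

```bash
cat >> plan.py <<'E'
def overlay(sets,name,u0,v0,w,h,S):
    d=grab('scene');K,V=np.array(d['camera_matrix']),np.array(d['view'])
    b=cv2.convertScaleAbs(cv2.resize(d['frame'],None,fx=S,fy=S,interpolation=2),alpha=1.4,beta=10)
    for x in sets:
        c=np.asarray(x)@V[:3,:3].T+V[:3,3]; s=c[:,:2]*[1,-1]/-c[:,2:]; s=s*(1+float(d['k1'])*(s**2).sum(1))[:,None]
        cv2.polylines(b,[np.round((s@K[:2,:2].T+K[:2,2]+.5)*S).astype(int)],True,(0,0,255),1)
    cv2.imwrite(name,b[v0*S:(v0+h)*S,u0*S:(u0+w)*S])
def cupbox():   # rim and lip where the cup should be, from the present TCP
    s=state(); q=s['ee_rot']; Rt=R.from_quat([*q[1:],q[0]])
    Rc=Rt*R.from_matrix(np.array([[0,1,0],[1,0,0],[0,0,-1.]])).inv()
    o=np.array(s['ee_pos'])-Rc.apply(GRIP)
    f=lambda P:o+Rc.apply(np.array(P))
    return [f([[-.067,-.033,.036],[.06,-.033,.036],[.06,.033,.036],[-.067,.033,.036]]),f([[.06,-.033,.0065],[.06,.033,.0065]])]
E
python3 - <<'E'
from plan import *
p,q=pour(0,up=.08); move_l(p,.25,q); s=state(); print(s['time'],s['ee_pos'],p)
p,q=pour(0,up=.02); move_l(p,.12,q); s=state(); print(s['time'],s['ee_pos'],p,s['ft_force'])
b=BIN+R.from_euler('Z',BYAW,degrees=True).apply([[-.08,-.053,.175],[.033,-.053,.175],[.033,.053,.175],[-.08,.053,.175]])
overlay(cupbox()+[b],'pics/above.png',250,105,100,100,6)
E
```

```text
10.3417 [0.57182708 0.19691624 0.33420229] [0.57176455 0.19766815 0.334     ]
10.9917 [0.57183236 0.1975338  0.27478742] [0.57176455 0.19766815 0.274     ] [ 0.9265849  -0.17390585 -2.2702313 ]
```

View pics/above.png

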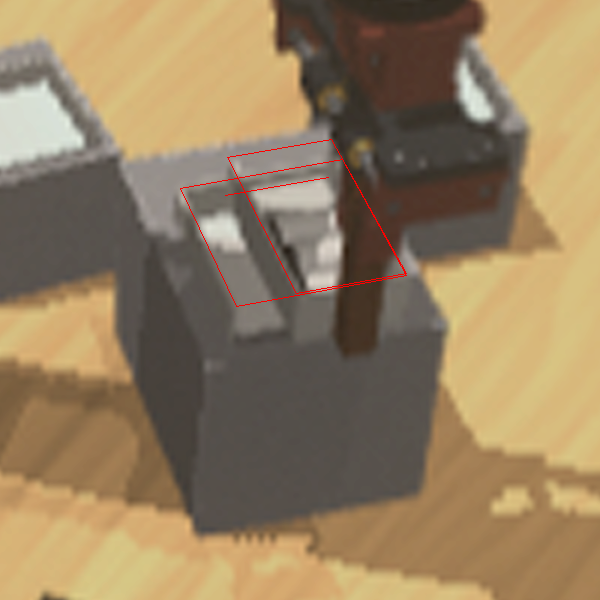

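Too low in contrast to judge droop by eye, so I'll check it with the depth image.

Run:
```python
from plan import *
s=state(); q=s['ee_rot']; Rc=R.from_quat([*q[1:],q[0]])*R.from_matrix(np.array([[0,1,0],[1,0,0],[0,0,-1.]])).inv()
o=np.array(s['ee_pos'])-Rc.apply(GRIP)
for n in('scene','top'):
    d=load('scene') if n=='scene' else grab('top')
    u0,v0,w,h=(275,120,60,50) if n=='scene' else (160,120,90,80)
    uv=np.array([[u,v] for v in range(v0,v0+h) for u in range(u0,u0+w)])
    P=Rc.inv().apply(world(d,uv)-o)
    for x in np.arange(-.06,.07,.02):
        m=abs(P[:,0]-x)<.006
        print(n,round(x,3),[ (round(y,3),int(k.sum()),round(float(np.percentile(P[k,2],90)),4)) for y in(-.0315,0,.0315) for k in [m&(abs(P[:,1]-y)<.005)&(P[:,2]<.05)&(P[:,2]>-.01)] if k.sum()])
```

```text
scene -0.06 [(-0.032, 4, 0.0334), (0.032, 13, 0.0319)]
scene -0.04 [(-0.032, 1, 0.018), (0, 2, 0.0217), (0.032, 11, 0.0314)]
scene -0.02 [(0, 6, 0.0252), (0.032, 11, 0.0339)]
scene 0.0 [(0, 10, 0.0267), (0.032, 8, 0.0327)]
scene 0.02 [(0.032, 10, 0.0329)]
scene 0.04 [(-0.032, 12, 0.0249), (0, 7, 0.0049), (0.032, 10, 0.0326)]
scene 0.06 [(-0.032, 3, 0.0057), (0, 4, 0.0059), (0.032, 1, 0.0254)]
top -0.06 [(0, 11, 0.029), (0.032, 19, 0.0378)]
top -0.04 [(-0.032, 5, 0.0356), (0, 15, 0.03), (0.032, 18, 0.0361)]
top -0.02 [(0, 13, 0.0331), (0.032, 18, 0.0347)]
top 0.0 [(0, 12, 0.031), (0.032, 6, 0.0362)]
top 0.02 [(0, 4, 0.0262)]
top 0.04 [(-0.032, 14, 0.0357)]
top 0.06 [(-0.032, 9, 0.0333), (0, 1, 0.0073)]
```

The rim height is constant along the cup, so there's no droop. Pouring now.

Run:
```python
from plan import *
def go(t,v=.2):
    p,q=pour(t); move_l(p,v,q); s=state(); print(t,round(s['time'],2),np.round(s['ft_force'],2),np.round(np.array(s['ee_pos'])-p,4))
go(0,.08); go(9)
for t in(18,27,36,45): go(t)
hold(.8); print(np.round(state()['ft_force'],2))
a=load('scene');d=grab('scene')
cv2.imwrite('pics/pour.png',cv2.convertScaleAbs(cv2.resize(d['frame'][90:210,240:370],None,fx=5,fy=5,interpolation=2),alpha=1.7,beta=20))
```

```text
0 11.49 [ 0.14  0.29 -2.23] [-0.0003 -0.0001 -0.0007]
9 11.8 [-0.73 -0.27 -2.42] [-0.0007  0.0012  0.0014]
18 12.11 [ 1.44  0.53 -0.37] [-0.      0.0003  0.0003]
27 12.42 [-2.12  1.01 -1.  ] [-0.0002  0.0003 -0.0006]
36 12.72 [-1.66  1.18 -0.3 ] [-0.     -0.     -0.0007]
45 13.03 [-2.6   1.49 -0.59] [ 0.0001 -0.0002 -0.0007]
[-0.72  0.66  0.44]
```

View pics/pour.png

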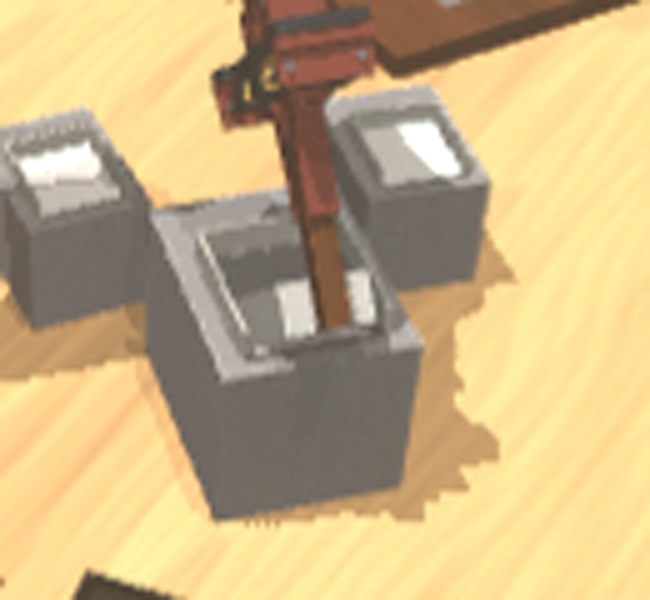

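The picture shows the cup tipped into the port, with the flap swung down beyond the lip. No cassettes are visible in the cup; the bright patches near (295,305) and (365,295) look like bare floor. I'll turn it back, let the flap shut, and check both with top-view depth.

Run:
```python
from plan import *
def go(t,v=.15,up=0):
    p,q=pour(t,up=up); move_l(p,v,q)
for t in(36,27,18,9,0): go(t)
go(0,.12,.08); hold(.4); s=state(); print(s['time'],s['ft_force'])
# retreat a little behind the hinge so that the port is in view
p,q=pour(0,up=.08,back=.12)
try: move_l(p,.2,q)
except Exception as e: print('retreat',e)
q=state()['ee_rot']; Rc=R.from_quat([*q[1:],q[0]])*R.from_matrix(np.array([[0,1,0],[1,0,0],[0,0,-1.]])).inv(); o=np.array(state()['ee_pos'])-Rc.apply(GRIP)
hold(.3); t=grab('top'); d=grab('scene')
for n,x in(('top',t),('scene',d)):
    uv=np.array([[u,v] for v in range(90,260) for u in range(120,380)]); W=world(x,uv); P=Rc.inv().apply(W-o)
    for X in np.arange(-.05,.07,.02):
        k=(abs(P[:,0]-X)<.008)&(abs(P[:,1])<.022)&(abs(P[:,2]-.02)<.03)
        print(n,'cup x',round(X,2),k.sum(),P[k,2].max().round(4) if k.any() else '')
    F=R.from_euler('Z',BYAW,degrees=True).inv().apply(W-BIN)
    for X in(-.06,-.03,0,.02):
        k=(abs(F[:,0]-X)<.008)&(abs(F[:,1])<.04)&(F[:,2]<.19)
        print(n,'flap x',X,k.sum(),np.percentile(F[k,2],[5,50,95]).round(4) if k.any() else '')
A=cv2.resize(t['frame'][130:230,130:280],None,fx=5,fy=5,interpolation=2)[:, :400]
A=cv2.resize(t['frame'][120:235,140:290],(400,307),interpolation=2);B=cv2.resize(d['frame'][110:225,235:385],(400,307),interpolation=2)
cv2.imwrite('pics/after.png',cv2.convertScaleAbs(np.hstack([A,B]),alpha=1.6,beta=20)); print(state()['time'])
```

```text
16.6417 [-0.85007961 -0.65440986 -2.91601823]
top cup x -0.05 59 0.0121
top cup x -0.03 23 0.0088
top cup x -0.01 5 0.006
top cup x 0.01 0 
top cup x 0.03 0 
top cup x 0.05 28 0.0133
top flap x -0.06 128 [0.1447 0.1504 0.1559]
top flap x -0.03 128 [0.1453 0.1504 0.1559]
top flap x 0 127 [0.1449 0.1503 0.1563]
top flap x 0.02 128 [0.1462 0.1506 0.1553]
scene cup x -0.05 0 
scene cup x -0.03 21 0.0062
scene cup x -0.01 38 0.0063
scene cup x 0.01 36 0.0048
scene cup x 0.03 38 0.0091
scene cup x 0.05 43 0.0099
scene flap x -0.06 33 [0.1451 0.148  0.1519]
scene flap x -0.03 41 [0.1449 0.1479 0.1504]
scene flap x 0 53 [0.1452 0.1481 0.1512]
scene flap x 0.02 57 [0.1449 0.1478 0.1627]
17.7917
```

View pics/after.png

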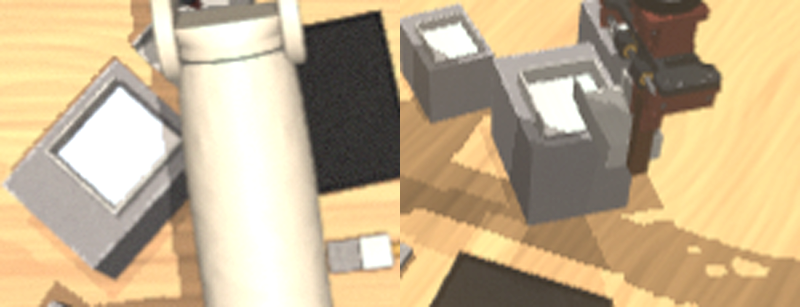

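The left (top) half shows the port with its flap flat and white. The depth readings put the flap at 0.150 m with nothing on it, and the cup holds nothing above its 3 mm floor. Now to place it in the tray.

Run:
```python
from plan import *
p,q=place(0,up=.23); move_to(p,q); print(state()['time'])
p,q=place(0,up=.006); move_l(p,.15,q); hold(.2); f0=state()['ft_force'][2]
for k in range(8):
    move_l(np.array(p)-[0,0,.0015*(k+1)],.03); f=state()['ft_force'][2]; print(k,round(f-f0,2),state()['ee_pos'])
    if f-f0>1.5: break
gripper_open(); hold(.3); p2=np.array(state()['ee_pos']); move_l(p2+[0,0,.2],.15); print(state()['time'])
movej([.9,-.14,1.2,0,1.93,-.28]); hold(.2); print(state()['time'])
sets=[TRAY-[0,0,.005]+R.from_euler('Z',TYAW,degrees=True).apply([[-.105,-.07,.016],[.105,-.07,.016],[.105,.07,.016],[-.105,.07,.016]])]
d=grab('scene');t=grab('top')
A=cv2.resize(t['frame'][110:235,230:400],(400,294),interpolation=2);B=cv2.resize(d['frame'][180:340,130:348],(400,294),interpolation=2)
cv2.imwrite('pics/end.png',cv2.convertScaleAbs(np.hstack([A,B]),alpha=1.6,beta=20))
uv=np.array([[u,v] for v in range(110,210) for u in range(230,310)]); W=world(t,uv)-TRAY
F=R.from_euler('Z',TYAW,degrees=True).inv().apply(W)
k=(F[:,2]>.022)&(F[:,2]<.05)&(abs(F[:,0])<.13)&(abs(F[:,1])<.1);print('cup high pts',k.sum(),F[k].min(0).round(3),F[k].max(0).round(3),np.percentile(F[k],[50,95],axis=0).round(3))
k=(F[:,2]>.09)&(abs(F[:,0])<.13)&(abs(F[:,1])<.1);print('post',k.sum(),F[k].mean(0).round(3) if k.any() else '')
```

```text
19.5417
0 0.39 [ 0.50797751 -0.00563621  0.1043537 ]
1 0.62 [ 0.50795027 -0.0056566   0.10278584]
2 1.05 [ 0.50796848 -0.00566389  0.10130199]
3 0.51 [ 0.50810837 -0.0056459   0.10003181]
4 6.49 [ 0.50815556 -0.00569154  0.09990377]
25.5417
27.55
cup high pts 112 [-0.075 -0.032  0.023] [0.071 0.034 0.049] [[-0.015 -0.001  0.036]
 [ 0.066  0.034  0.044]]
post 50 [-0.065  0.002  0.113]
```

View pics/end.png

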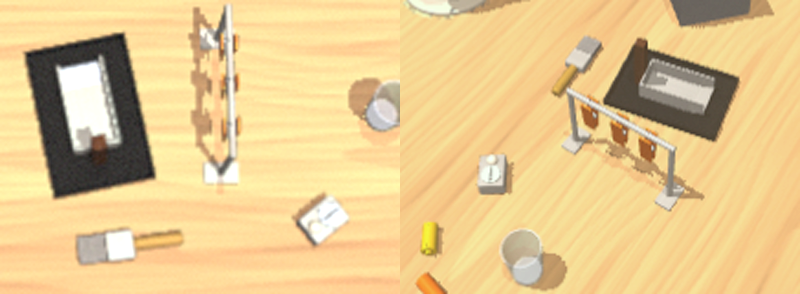

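The final picture shows the cup upright inside the tray, empty, with its post top 0.118 m up. The beaker, meter, brush and rail are where they were.

```bash
python3 -c "
from bench import *
print(job_done())"
```

```text
the job is handed in; nothing more can be done
None
```

I tipped all three cassettes through the flap into the bin, the flap sprang shut, and the empty cup stands upright in the tray, released; job handed in at about 27.7 s of the 56 s allowed, and no verdict was shown.

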